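# Hook a bottle out from under the bench riser and stand it in the spill tray

### The job

The smaller of the two bottles under the low see-through riser stands too far back for the gripper: take the bottle hook from its mat and use it to draw that bottle forward, upright, until it stands wholly clear in front of the riser, without touching the bottle with the gripper while it is still underneath. Then lay the hook back flat on its mat, and only after that pick up the bottle and set it down upright inside the shallow spill tray. Leave the larger bottle under the riser where it stands.

Things in the scene. Friction and masses are not known exactly. Their poses are not given: they have to be found in the camera images.
- hook: Bottle hook, 236 mm long, 160 g, lying on the mat on its handle's flat underside alone. Origin: centre of that underside; +x from the handle along the steel rod to the crook, +z up. Handle: grey upright flat bar, x -50 to 50, 22 mm wide (y -11 to 11), 40 mm high (z 0 to 40 mm). Centre of mass about 20 mm ahead of the origin. Rod and crook are level, 8 mm thick, z 16 to 24 mm.
- hook_grip (a point): Middle of the hook's handle, 20 mm above its underside, at hook x 0, y 0.
- hook_pocket (a point): Point in the crook at hook (155, -30, 20) mm: the small bottle's axis comes here when it rests in the crook. The rod runs along y 0 to x 182 mm, turns to -y as far as y -60, then back towards the handle by a short lip (at y -60) ending at x 162. Inside, the crook is 52 mm wide (y -56 to -4), its far inner face at x 178.
- small_bottle: The bottle to fetch: the shorter and thinner of the two plastic screw-cap bottles under the riser; round, 45 mm diameter, 88 mm high (body to 72 mm, then a 33 mm wide cap), about 90 g. Origin: centre of its underside, +z up. Its axis is 50 to 60 mm behind the riser's front edge.
- large_bottle: The other bottle under the riser, to be left alone: 52 mm diameter, 110 mm high, about 200 g. Origin: centre of its underside. It stands about 150 mm to one side of the small bottle, at either hand.
- riser: Bench riser, fixed: clear roof 10 mm thick on two aluminium side panels, open front and back. 160 mm deep (front edge, facing the robot, at its x -80), 356 mm wide (between the panels y -170 to 170), 122 mm clear below the roof, 132 mm to its top. Origin: centre of its footprint at worktop level. A timer and a tape roll (25 mm high) lie on the roof.
- mat: Black tool mat, fixed: 260 mm (x) by 130 mm (y), 3 mm thick. Origin: centre of its underside. The hook starts on it, handle end towards the robot, handle centre near mat x -55, y 30 mm. It lies at the left or the right in front of the riser, the tray on the other side.
- tray: Shallow grey plastic spill tray, fixed: 140 mm square outside, walls 4 mm thick and 14 mm high, floor 4 mm thick. Origin: centre of its underside; empty at the start.
Mind the look-alikes: they are no part of the job. What is shaped like the small_bottle but green is not meant.

How it is judged:
By the outcome, as a careful person would: the job done as asked, in the order asked, and still so for the second after the job is handed in, with the robot touching nothing.
It also fails if it takes over 72 s, if anything falls off the work surface, if the arm or the gripper's body presses on something with over 40 N, if the wrist force passes 120 N, or if a joint passes its speed limit or range.

### The arm

A 7-joint arm with a two-finger parallel gripper is mounted at the origin on a cart in front of the work surface, level with it; the furniture and walls round the work are solid. World frame = base frame: x ahead of the robot, y to its left, z up, the work surface at z = 0. Lengths are in mm, angles in rad, forces in N, time in s.
With the tool pointing down it reaches from about 400 to 850 mm from the base axis. Payload 4.5 kg.
Tool frame: the origin (TCP) lies at the very end of the fingers, on their centre line; the grasp point (between the pads) lies 19 mm behind it (robot.grip_point_offset is the distance from the TCP to the grasp point, in mm); y points along the fingers, z is the direction in which the jaws open and shut, and the axes are right-handed (so a half turn about y gives the same grasp; the last joint's range is limited). The gripper opens to 85 mm and grips with 20 to 120 N. Pads are 22 mm wide; open, the fingers measure 114 mm over their backs; the gripper's body (76 mm by 85 mm) begins 54 mm behind the grasp point. The pads swing forward as they close: fully open they stand 13 mm farther back than shut.
Start: joints at [0.034, 0.689, -0.195, 1.565, 0.157, 0.902, -0.215], TCP at [625.023, 0.026, 231.317] pointing down, gripper open.
Joint ranges: [-3.01, 3.01], [-0.46, 2.08], [-1.47, 1.51], [0.13, 2.56], [-1, 4.14], [0.04, 2.09], [-2.66, 2.66]. Speed limits (rad/s): [2.57, 2.57, 3.14, 3.14, 3.14, 3.14, 3.14].

### API

Orientations are given as [roll, pitch, yaw] about the fixed x, y, z axes, in that order (R = Rz(yaw) Ry(pitch) Rx(roll)).
In Python, from rig import status, optics, robot gives the robot as it stands.
- The arm moves only by the tool send_rows, never from a script. Its argument "commands" is a list of rows, each a list of 4 numbers: the shift along the tool's x, y, z normalised to -1 to 1, where 1 is 0.8 m, then the turn about the tool's y normalised to -1 to 1, where 1 is 180 degrees. A call has 1 to 20 rows; each row shifts and turns the pose as measured when the row begins, along the tool's axes as they then stand; what a row does not reach is not made up. A row lasts 1/10 s, in which the tool goes at most 50 mm and 8.59 degrees, less where a joint would pass 70% of its speed; a pose out of reach is approached as far as the arm can. A call with a number of a shift or a turn outside -1 to 1 is refused whole. A call with a gripper value outside its range is refused whole. "hand" is the opening, from 0 (shut) to 1 (fully open), set as the call begins (left out, the last holds). The fingers move at their own pace and stop on an object; the grip force is fixed at half the most. Time passes only in rows, so rows that do not move let the fingers close. It gives the time, the measured TCP pose, the force and the opening at its end, in the units of the state.
- status.get_obs(): the state, without advancing time (a new reading comes with each control period).
- optics.capture(name): name is "scene" or "side" or "wrist"; returns a dict with "frame" (480x640x3 uint8, blue, green, red), "fx", "fy", "cx", "cy" (pixels), "extrinsics" (4x4, takes a point from world to camera coordinates); the wrist camera has in their place "hand_eye" (4x4, takes a point from camera to tool coordinates, whose origin is the TCP and whose axes are the tool frame's). Camera axes: x right, y down, z forward; pixel columns grow to the right and rows downward; lengths in mm; the calibration is good to about 2 mm. A picture is of the moment at which its call begins: read the wrist's pose just before it. There is no depth.
- robot.job_done(): hands the job in, once; it reports no verdict.
The state is a dict: "clock": time; "joint_positions": joint angles; "joint_velocities": joint speeds; "joint_torque": joint torques, N m; "eef_pos": TCP position; "ee_rot": TCP orientation; "wrist_force": force on the tool from outside, world axes, zero at the start; "torque": the same for the moment, N m; "opening": finger opening in mm.
Only numpy, scipy, OpenCV 4.12 (cv2) and the standard library are available. Lean on these libraries where they do the work, as an engineer would, in place of code of your own. Each camera call takes 0.05 s, during which the arm holds its last target. There are 200 camera calls.

## Working session

There is one attempt and no reset: what is moved stays moved. The work goes in short steps, Python scripts to look and compute and a tool call to move; the robot and the scene stay as the last step left them, time stands still between calls to the robot, and variables do not carry over. Pictures are saved under pics/ and viewed, about 8 in all and at most 12, crops included, and the job is handed in when it is done.

Besides the shell and the picture viewer there is one more tool, called after "Emit:" by a JSON object that holds its "api" and its "payload", one argument or row to a line. send_rows: Moves the arm, as the interface text tells. Scaled input: -1 to 1 covers 0.8 m each way for a shift and 180 degrees each way for a turn. Its arguments: {"type":"object","properties":{"commands":{"type":"array","items":{"type":"array","items":{"type":"number"}}},"hand":{"type":"number"}},"required":["commands"]}

```bash
ls; mkdir -p pics
python3 - <<'E'
from rig import status, optics, robot
import cv2,numpy as np
o=status.get_obs();print({k:np.round(v,3).tolist() for k,v in o.items()})
for n in("scene","side"):
    c=optics.capture(n);cv2.imwrite(f"pics/{n}0.png",c["frame"])
    np.savez(f"pics/{n}0.npz",**c)
    E=c["extrinsics"];print(n,c["fx"],c["fy"],c["cx"],c["cy"],np.round(-E[:3,:3].T@E[:3,3]),np.round(E[:3,:3],3).tolist())
c=optics.capture("wrist");cv2.imwrite("pics/wrist0.png",c["frame"]);print(c["fx"],np.round(c["hand_eye"],3).tolist())
E
```

```text
pics
{'clock': 0.0, 'joint_positions': [0.034, 0.69, -0.195, 1.566, 0.157, 0.902, -0.215], 'joint_velocities': [-0.001, 0.002, -0.002, 0.0, 0.0, 0.0, -0.001], 'joint_torque': [0.001, -53.963, -1.267, -15.855, 0.009, 0.009, 0.0], 'eef_pos': [624.313, -0.027, 230.468], 'ee_rot': [-1.573, -0.0, -1.571], 'wrist_force': [-0.034, -0.704, 0.144], 'torque': [-0.042, -0.049, -0.014], 'opening': 85.364}
scene 454.93909963631097 454.93909963631097 325.35591411573796 237.25121454354144 [ 98. 709. 558.] [[-0.845, -0.535, -0.008], [-0.255, 0.417, -0.872], [0.47, -0.735, -0.489]]
side 589.8224168438416 589.8224168438416 315.4789215710399 241.62082874808542 [-490.  681.  649.] [[-0.577, -0.817, -0.014], [-0.32, 0.241, -0.916], [0.752, -0.524, -0.4]]
423.1596602957455 [[-0.001, 0.951, 0.31, -78.959], [0.001, -0.31, 0.951, -142.873], [1.0, 0.001, -0.001, 1.09], [0.0, 0.0, 0.0, 1.0]]
```

View pics/scene0.png

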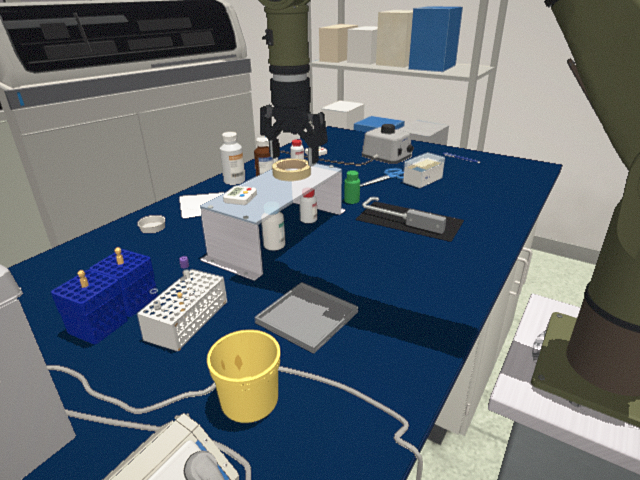

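View pics/side0.png

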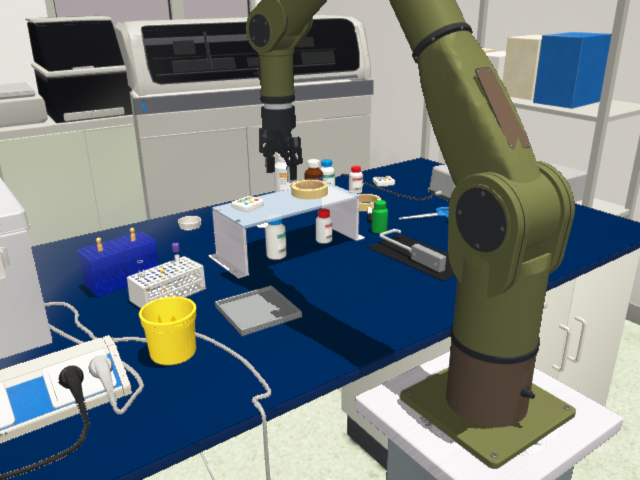

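View pics/wrist0.png

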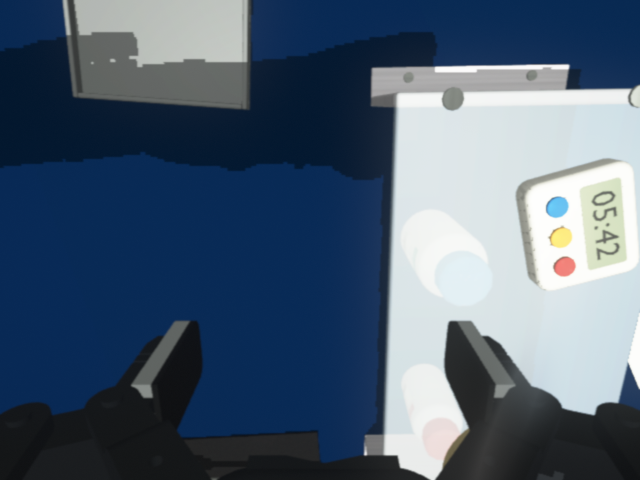

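Scene: the riser holds the blue-cap bottle (scene 273,228) and the shorter red-cap bottle (scene 309,206; side 324,227). The hook's mat is at (410,220) and the tray at (307,315).
Things that could be taken for the small bottle: green (352,187), red-cap bottle behind the riser (297,150), brown (262,155), large white (232,158). I choose the red-cap one under the riser and check it in a close crop.

```bash
cat > h.py <<'E'
import numpy as np,cv2
def ray(c,u,v,E=None):
    d=np.array([(u-c["cx"])/c["fx"],(v-c["cy"])/c["fy"],1.]);E=c["extrinsics"] if E is None else E
    R=E[:3,:3];return -R.T@E[:3,3],R.T@d
def plane(c,u,v,z,E=None):
    o,d=ray(c,u,v,E);return o+d*(z-o[2])/d[2]
def tri(*rs):
    A=np.zeros((3,3));b=np.zeros(3)
    for o,d in rs:
        d=d/np.linalg.norm(d);P=np.eye(3)-np.outer(d,d);A+=P;b+=P@o
    x=np.linalg.solve(A,b);return np.round(x,1),[round(float(np.linalg.norm(np.cross(x-o,d/np.linalg.norm(d)))),1) for o,d in rs]
def proj(c,p,E=None):
    E=c["extrinsics"] if E is None else E
    q=E[:3,:3]@np.array(p,float)+E[:3,3];return np.round([c["fx"]*q[0]/q[2]+c["cx"],c["fy"]*q[1]/q[2]+c["cy"]],1)
def comps(m,x0,y0,x1,y1,amin=15):
    mm=np.zeros_like(m);mm[y0:y1,x0:x1]=m[y0:y1,x0:x1]
    n,l,s,ce=cv2.connectedComponentsWithStats(mm.astype(np.uint8))
    return [(s[i].tolist(),np.round(ce[i],1).tolist()) for i in range(1,n) if s[i][4]>=amin]
E
python3 - <<'E'
from h import *
S={n:dict(np.load(f"pics/{n}0.npz")) for n in("scene","side")}
R={"scene":(180,130,480,360),"side":(190,160,480,350)}
for n,c in S.items():
    h,s,v=[a.astype(int) for a in cv2.split(cv2.cvtColor(c["frame"],cv2.COLOR_BGR2HSV))]
    r=R[n]
    print(n,"red",comps(((h<8)|(h>172))&(s>120)&(v>60),*r))
    print(" green",comps((h>45)&(h<75)&(s>120),*r))
    print(" grey",comps((s<50)&(v>70)&(v<175),*r,60))
    print(" black",comps((v<45)&(s<90),*r,80))
a=S["scene"]["frame"][160:260,250:470];b=S["side"]["frame"][180:290,250:470]
cv2.imwrite("pics/crop.png",np.vstack([cv2.resize(a,None,fx=2.7,fy=2.7,interpolation=2),cv2.resize(b,None,fx=2.7,fy=2.7,interpolation=2)]))
E
```

```text
scene red [([292, 139, 9, 7, 52], [296.1, 142.4]), ([304, 190, 10, 7, 40], [309.6, 193.9])]
 green [([344, 171, 16, 33, 440], [351.8, 187.4])]
 grey [([180, 130, 84, 61, 3025], [210.7, 154.6]), ([362, 130, 87, 32, 1343], [398.1, 145.0]), ([458, 130, 12, 19, 142], [464.0, 138.7]), ([265, 137, 13, 26, 83], [270.7, 150.4]), ([305, 147, 12, 21, 101], [309.4, 156.6]), ([403, 161, 28, 27, 360], [414.5, 176.1]), ([200, 170, 143, 111, 4600], [257.6, 230.4]), ([362, 197, 84, 37, 805], [417.7, 218.5]), ([180, 272, 47, 76, 869], [203.1, 309.5]), ([255, 283, 103, 70, 4000], [306.4, 316.4]), ([474, 339, 6, 21, 83], [477.1, 351.0])]
 black [([261, 130, 20, 28, 229], [272.5, 139.9]), ([284, 130, 43, 33, 443], [312.0, 139.8]), ([362, 209, 80, 28, 209], [398.6, 222.6])]
side red [([351, 166, 10, 7, 58], [355.5, 168.6]), ([318, 209, 12, 9, 96], [323.5, 213.0])]
 green [([371, 200, 17, 34, 447], [379.3, 216.9])]
 grey [([190, 160, 87, 50, 3373], [227.7, 180.6]), ([285, 160, 24, 23, 231], [297.5, 171.0]), ([332, 160, 38, 31, 423], [347.7, 167.1]), ([428, 160, 28, 39, 552], [441.7, 182.7]), ([321, 197, 38, 44, 868], [344.0, 217.3]), ([211, 209, 38, 70, 1569], [229.2, 243.9]), ([316, 217, 16, 27, 72], [322.2, 234.8]), ([265, 228, 21, 32, 106], [275.8, 247.6]), ([380, 236, 66, 36, 628], [424.1, 256.1]), ([215, 286, 87, 50, 1344], [264.3, 308.3])]
 black [([286, 160, 16, 20, 146], [293.0, 167.0]), ([456, 188, 24, 63, 1134], [469.4, 216.6]), ([393, 236, 25, 10, 112], [404.7, 240.1]), ([369, 241, 85, 40, 812], [410.3, 259.0]), ([451, 325, 19, 25, 125], [457.0, 341.5])]
```

View pics/crop.png

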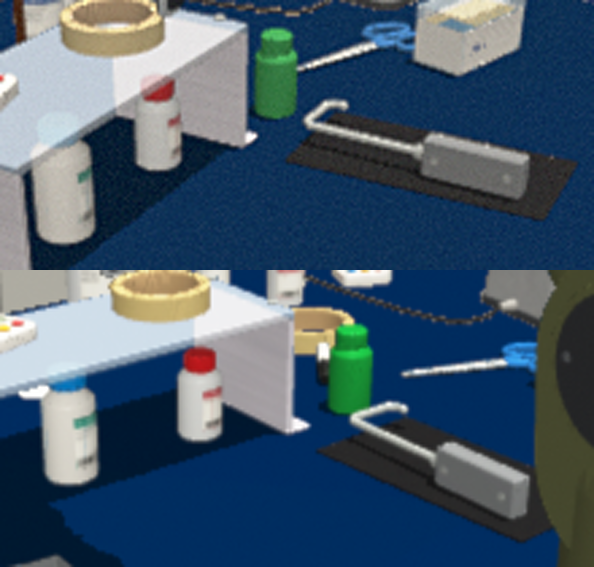

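Crop: the red-cap bottle under the riser (scene ≈309,206; side ≈324,227) is shorter and thinner than the blue-cap one, so it is the target. The hook lies on its mat with the crook away from the robot, next to the green bottle.

Run:
```python
from h import *
S={n:dict(np.load(f"pics/{n}0.npz")) for n in("scene","side")}
a,b=S["scene"],S["side"]
A=lambda x,y:(250+x/2.7,160+y/2.7); B=lambda x,y:(250+x/2.7,180+(y-270)/2.7)
P={"redcap":(A(160,90),B(201,360)),"panelR bot":(A(245,146),B(293,432)),"panelR top":(A(247,25),B(294,315)),"panelL bot":((261,275),(246.5,273)),
"handle far top L":(A(424,136),B(437,450)),"handle near top":(A(527,152),B(526,486)),"crook corner":(A(309,118),B(355,418)),"lip end":(A(345,105),B(405,408)),"green":(A(277,35),B(352,332))}
for k,(p,q) in P.items(): print(k,*tri(ray(a,*p),ray(b,*q)))
for k,p in {"mat":[(285,159),(370,113),(577,161),(548,218)]}.items(): print(k,[np.round(plane(a,*A(*q),3)[:2]).tolist() for q in p])
print("smallbase",[np.round(plane(c,u,v,0)[:2]) for c,u,v in((a,*A(160,163)),(b,*B(201,435)))])
print("largebase",[np.round(plane(c,u,v,0)[:2]) for c,u,v in((a,*A(64,237)),(b,*B(71,480)))])
for q in [(305,283),(358,311),(313,350),(255,320)]: print("tray",np.round(plane(a,*q,14)[:2]))
print("shadow check small axis proj",)
```

```text
redcap [ 725.5 -197.3   75.1] [2.2, 2.2]
panelR bot [ 676.3 -278.    -7.6] [1.8, 1.8]
panelR top [ 674.1 -275.7  123.6] [0.7, 0.7]
panelL bot [664.   84.4   2.1] [3.5, 3.5]
handle far top L [ 491.3 -302.3   36. ] [2.3, 2.3]
handle near top [ 395.4 -321.6   32.5] [5.1, 5.1]
crook corner [ 622.4 -315.2   19.7] [0.9, 0.9]
lip end [ 608.3 -369.6   19. ] [1.5, 1.5]
green [ 691.4 -368.5   79.5] [0.0, 0.0]
mat [[615.0, -252.0], [590.0, -394.0], [367.0, -398.0], [354.0, -273.0]]
smallbase [array([ 719., -185.]), array([ 716., -191.])]
largebase [array([711., -20.]), array([704., -27.])]
tray [552.  78.]
tray [414. 101.]
tray [429. 233.]
tray [563. 224.]
shadow check small axis proj
```

Emit:
{"api": "send_rows", "payload": {
  "commands": [
    [0.0485,0,-0.028,0],
    [0.0485,0,-0.028,0],
    [0.0485,0,-0.028,0],
    [0.0485,0,-0.028,0],
    [0.0485,0,-0.028,0],
    [0.0485,0,-0.028,0],
    [0.0485,0,-0.028,0],
    [0.0485,0,-0.028,0],
    [0,0,0,-0.0455],
    [0,0,0,-0.0455],
    [0,0,0,-0.0455],
    [0,0,0,-0.0455],
    [0,0,0,-0.0455],
    [0,0,0,-0.0455],
    [0,0,0,-0.0455],
    [0,0,0,-0.0455],
    [0,0,0,-0.0455],
    [0,0,0,-0.0455],
    [0,0,0,-0.0455]
  ],
  "hand": 1
}}

```text
clock: 2.05
eef_pos: [434.2, -323.0, 223.8]
ee_rot: [-1.567, 0.011, 0.062]
wrist_force: [-0.7, -0.6, 0.6]
opening: 85.5
```

```bash
cat >> h.py <<'E'
def wrist(name):
    from rig import status,optics
    from scipy.spatial.transform import Rotation as Ro
    o=status.get_obs();c=optics.capture("wrist");T=np.eye(4);T[:3,:3]=Ro.from_euler("xyz",o["ee_rot"]).as_matrix();T[:3,3]=o["eef_pos"]
    c["extrinsics"]=np.linalg.inv(T@c["hand_eye"]);c["R"]=T
    cv2.imwrite(f"pics/{name}.png",c["frame"]);np.savez(f"pics/{name}.npz",**c)
    print(o["clock"],np.round(o["eef_pos"],1),np.round(np.degrees(o["ee_rot"]),2),np.round(o["wrist_force"],1),round(o["opening"],1),"q",np.round(o["joint_positions"],2));return c
E
python3 -c "
from h import *
wrist('w1')"
```

```text
2.05 [ 434.2 -323.   223.8] [-89.76   0.61   3.58] [-0.7 -0.6  0.6] 85.5 q [ 0.97  0.67 -0.71  1.8   0.55  0.89  1.64]
```

View pics/w1.png

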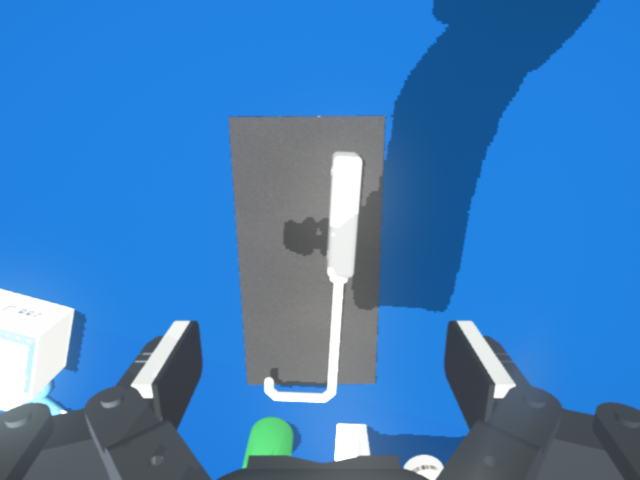

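Wrist view: the mat is at (230–385, 116–384) and the hook handle at (330–362, 152–278). The rod runs down to (332,395), with the crook to the left at (270,390).

Run:
```python
from h import *
c=dict(np.load("pics/w1.npz"));g=c["frame"]
v=g.min(2)
for r in (165,180,200,220,240,260,290,310,330,350,370,380):
    for th in (120,225):
        x=np.where(v[r,300:400]>th)[0]+300
        if len(x): print(r,th,x.min(),x.max(),np.round(plane(c,(x.min()+x.max())/2,r,23 if r>280 else 43)[:2],1),end=" | ")
    print()
col=v[:,346];print(np.where(col>120)[0][[0,-1]])
for u,w in((347,154),(342,276)): print("top ends z43",plane(c,u,w,43)[:2])
print("end bar", plane(c,305,397,23)[:2],"mat corners",[np.round(plane(c,*p,3)[:2]) for p in((230,116),(385,116),(376,384),(247,384))])
```

```text
165 120 300 381 [ 397.1 -311.6] | 165 225 333 361 [ 396.8 -306.6] | 
180 120 300 378 [ 408.6 -311.8] | 180 225 332 360 [ 408.2 -306.5] | 
200 120 300 365 [ 424.5 -315.7] | 200 225 331 358 [ 423.9 -306.4] | 
220 120 300 358 [ 440.7 -317.4] | 220 225 330 355 [ 440.  -306.7] | 
240 120 327 356 [ 456.6 -306.2] | 240 225 331 354 [ 456.5 -305.4] | 
260 120 300 354 [ 474.3 -316.7] | 260 225 330 352 [ 473.6 -305.3] | 
290 120 300 351 [ 509.7 -315.4] | 290 225 333 342 [ 509.1 -304.8] | 
310 120 300 376 [ 528.5 -302.9] | 310 225 332 341 [ 528.6 -304.3] | 
330 120 300 375 [ 548.7 -301.9] | 330 225 331 339 [ 548.8 -304.2] | 
350 120 300 374 [ 569.5 -300.8] | 350 225 330 338 [ 569.6 -303.6] | 
370 120 300 373 [ 590.9 -299.7] | 370 225 328 337 [ 591.1 -303.5] | 
380 120 300 373 [ 601.9 -298.9] | 380 225 328 336 [ 602.1 -303.2] | 
[118 459]
top ends z43 [ 388.57523647 -307.28669639]
top ends z43 [ 487.55152622 -303.4473244 ]
end bar [ 622.78441144 -327.84099504] mat corners [array([ 368., -403.]), array([ 360., -276.]), array([ 618., -257.]), array([ 626., -387.])]
```

Emit:
{"api": "send_rows", "payload": {
  "commands": [
    [0.003,0.042,0.01,0.0139],
    [0.003,0.042,0.008,0],
    [0.001,0.042,0.002,0],
    [0,0,0,0]
  ]
}}

```text
clock: 2.5
eef_pos: [438.9, -307.8, 120.6]
ee_rot: [-1.568, 0.008, 0.009]
wrist_force: [-1.1, -0.5, -0.1]
opening: 85.5
```

Run:
```python
from h import *
c=wrist('w2');v=c["frame"].min(2)
c1=dict(np.load("pics/w1.npz"))
for r in range(20,340,20):
    x=np.where(v[r,200:460]>222)[0]+200
    if len(x): print(r,x.min(),x.max(),np.round(plane(c,(x.min()+x.max())/2,r,43)[:2],1))
m=((v>222)*255).astype(np.uint8)
print([q for q in comps(m>0,200,0,460,340,200)])
print([q for q in comps(c1["frame"].min(2)>222,310,120,400,300,200)])
```

```text
2.5 [ 438.9 -307.8  120.6] [-89.85   0.45   0.52] [-1.1 -0.5 -0.1] 85.5 q [ 0.86  0.8  -0.58  1.91  0.7   0.65  1.42]
160 312 339 [ 387.4 -307.1]
180 307 347 [ 397.7 -306.2]
200 307 347 [ 408.4 -306.1]
220 307 346 [ 419.3 -306.2]
240 308 345 [ 430.6 -306.1]
260 309 345 [ 442.3 -305.7]
280 310 345 [ 454.3 -305.2]
300 310 344 [ 466.6 -305.3]
320 309 344 [ 479.4 -305.5]
[([307, 159, 41, 181, 6691], [326.7, 245.6])]
[([327, 155, 35, 145, 3444], [343.2, 218.8])]
```

View pics/w2.png

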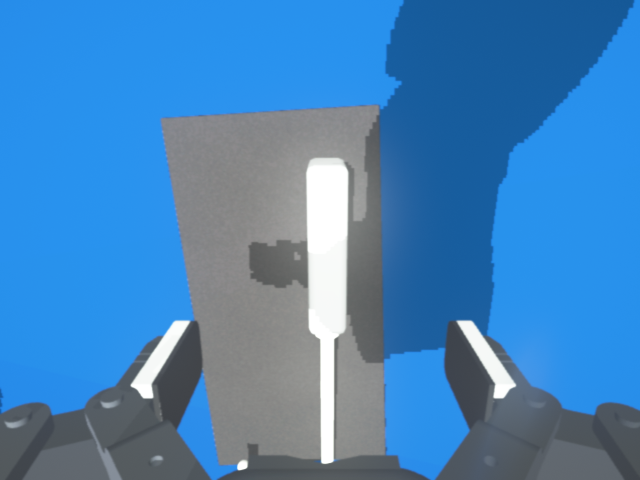

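Closer view: the handle top is at (307–348, 160–335), centred between the fingers, and the rod runs on to the crook.

Run:
```python
from h import *
a,b=[dict(np.load(f"pics/w{i}.npz")) for i in(1,2)]
for c,r0,r1,u in((a,145,285,345),(b,150,345,328)): print(c["frame"].min(2)[r0:r1:1,u].tolist()) if 0 else None
for n,p,q in(("near",(346.5,154),(327.5,161)),("far",(341.5,277),(327,333)),("rod/hnd",(341.,280),(327,338))):print(n,*tri(ray(a,*p),ray(b,*q)))
for c,u in((a,346),(b,328)): 
    col=c["frame"].min(2)[140:345,u].astype(int);d=np.diff(col);print([(140+i,int(d[i])) for i in np.argsort(-abs(d))[:10]])
```

```text
near [ 391.5 -305.6   12.1] [0.0, 0.0]
far [ 488.1 -304.4   43.2] [0.7, 0.7]
rod/hnd [ 489.8 -304.6   45.7] [0.5, 0.5]
[(np.int64(281), -58), (np.int64(282), -50), (np.int64(151), 41), (np.int64(155), 22), (np.int64(150), 19), (np.int64(152), 16), (np.int64(154), 10), (np.int64(277), 9), (np.int64(278), 8), (np.int64(280), -8)]
[(np.int64(157), 43), (np.int64(156), 18), (np.int64(158), 13), (np.int64(164), 10), (np.int64(165), 7), (np.int64(250), -5), (np.int64(163), 4), (np.int64(327), 4), (np.int64(328), 3), (np.int64(159), 2)]
```

Emit:
{"api": "send_rows", "payload": {
  "commands": [
    [0.002,0.045,0.002,0],
    [0,0.045,0.0005,0],
    [0,0.035,0,0],
    [0,0.008,0,0],
    [0,0,0,0]
  ]
}}

```text
clock: 3.05
eef_pos: [450.2, -311.5, 22.1]
ee_rot: [-1.579, -0.011, 0.0]
wrist_force: [-0.5, 0.3, 0.4]
opening: 85.3
```

Emit:
{"api": "send_rows", "payload": {
  "commands": [
    [0,0,0,0],
    [0,0,0,0]
  ]
}}

```text
clock: 3.25
eef_pos: [452.3, -312.8, 25.4]
ee_rot: [-1.582, -0.016, -0.001]
wrist_force: [0.1, 0.0, 0.6]
opening: 85.3
```

Emit:
{"api": "send_rows", "payload": {
  "commands": [
    [0,0,0,0],
    [0,0,0,0],
    [0,0,0,0],
    [0,0,0,0],
    [0,0,0,0]
  ]
}}

```text
clock: 3.75
eef_pos: [453.8, -314.2, 28.7]
ee_rot: [-1.585, -0.021, -0.003]
wrist_force: [-0.3, 0.5, -0.6]
opening: 85.3
```

Emit:
{"api": "send_rows", "payload": {
  "commands": [
    [-0.005,0.006,0.003,0.001],
    [-0.005,0.006,0.003,0.001],
    [-0.004,0.006,0.002,0],
    [-0.002,0.004,0.001,0],
    [0,0,0,0]
  ]
}}

```text
clock: 4.25
eef_pos: [439.4, -305.8, 8.6]
ee_rot: [-1.583, -0.019, -0.009]
wrist_force: [0.1, 0.7, -0.3]
opening: 85.3
```

Emit:
{"api": "send_rows", "payload": {
  "commands": [
    [0,0,0,-0.008],
    [0,0,0,0],
    [0,0,0,0],
    [0,0,0,0],
    [0,0,0,0],
    [0,0,0,0],
    [0,0,0,0]
  ],
  "hand": 0
}}

```text
clock: 4.95
eef_pos: [440.1, -305.9, 8.8]
ee_rot: [-1.584, -0.02, 0.018]
wrist_force: [-0.1, 0.1, -0.5]
opening: 21.2
```

Emit:
{"api": "send_rows", "payload": {
  "commands": [
    [0,-0.02,0,0],
    [0,-0.025,0,0],
    [0,0,0.02,0],
    [0,0,0.04,0],
    [0,0,0.05,0],
    [0,0,0.05,0],
    [0,0,0.04,0],
    [0,0,0.03,0],
    [0,0,0.02,0],
    [0,0,0.01,0],
    [0,0,0,0],
    [0,0,0,0]
  ]
}}

```text
clock: 6.15
eef_pos: [437.4, -91.0, 41.4]
ee_rot: [-1.582, -0.021, 0.014]
wrist_force: [-1.0, -0.8, -1.5]
opening: 21.4
```

Run:
```python
from h import *
from rig import optics
c=wrist('w3')
s=optics.capture("side");np.savez("pics/side3.npz",**s);cv2.imwrite("pics/side3.png",s["frame"])
cv2.imwrite("pics/v3.png",np.hstack([cv2.resize(c["frame"],(400,300)),cv2.resize(s["frame"][130:400,150:510],(400,300))]))
```

```text
6.15 [437.4 -91.   41.4] [-90.66  -1.21   0.82] [-1.  -0.8 -1.5] 21.4 q [ 0.12  0.85 -0.05  2.25  1.12  0.05  0.56]
```

View pics/v3.png

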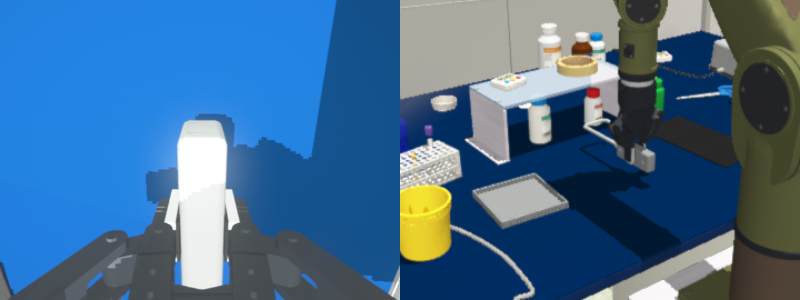

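The hook is held level, with its crook in front of the gap between the two bottles. Now I refine the bottle positions from the pictures I already have.

Run:
```python
from h import *
from scipy.spatial.transform import Rotation as Ro
S={n:dict(np.load(f"pics/{n}0.npz")) for n in("scene","side")};a,b=S["scene"],S["side"]
w=dict(np.load("pics/w1.npz"));T=np.eye(4);T[:3,:3]=Ro.from_euler("xyz",[-1.573,0,-1.571]).as_matrix();T[:3,3]=[624.3,0,230.5]
E=np.linalg.inv(T@w["hand_eye"])
print("small cap w",plane(w,441,438,88,E).round(1),"scene",plane(a,309.6,191,84).round(1),"side",plane(b,323.5,213,81).round(1))
print("tri3",tri(ray(w,441,438,E),ray(b,323.5,210.5)))
print("large cap w",plane(w,463,278,110,E).round(1))
print("front edge w top z132",[plane(w,u,v,132,E).round(1)[:2] for u,v in((397,95),(384,430))])
s=dict(np.load("pics/side3.npz"))
for p in((726,-197,80),(720,-40,105),(674,-276,0),(664,84,0)): print(p,proj(b,p),proj(a,p))
```

```text
small cap w [ 722.2 -186.4   88. ] scene [ 718.7 -189.1   84. ] side [ 721.2 -191.6   81. ]
tri3 (array([ 722.7, -190.8,   86.4]), [2.2, 2.2])
large cap w [717.9 -32.8 110. ]
front edge w top z132 [array([663.5,  83.1]), array([ 666.6, -138.8])]
(726, -197, 80) [324.1 212.4] [309.  190.8]
(720, -40, 105) [275.6 217.2] [273.2 204.4]
(674, -276, 0) [358.3 238.6] [341.2 211.4]
(664, 84, 0) [246.1 275. ] [261.5 274.1]
```

Emit:
{"api": "send_rows", "payload": {
  "commands": [
    [0.02,0,0.002,0],
    [0.03,0.01,0.002,0],
    [0.03,0.01,0,0],
    [0.02,0.008,0,0],
    [0.01,0.003,0,0],
    [0,0,0,0],
    [0,0,0,0]
  ]
}}

```text
clock: 6.95
eef_pos: [523.9, -97.8, 17.3]
ee_rot: [-1.588, -0.014, -0.003]
wrist_force: [0.3, -0.2, -1.9]
opening: 21.0
```

Emit:
{"api": "send_rows", "payload": {
  "commands": [
    [0,0,0.006,-0.004],
    [0,0,0.006,-0.004],
    [0,0,0.003,0],
    [0,0,0,0],
    [0,0,0,0]
  ]
}}

```text
clock: 7.45
eef_pos: [520.5, -84.4, 17.8]
ee_rot: [-1.589, -0.01, 0.027]
wrist_force: [-0.6, -1.1, -1.3]
opening: 20.9
```

Emit:
{"api": "send_rows", "payload": {
  "commands": [
    [0.015,0,-0.002,0],
    [0.02,0,-0.002,0],
    [0.02,0,0,0],
    [0.02,0,0,0],
    [0.015,0.001,0,0],
    [0.005,0.001,0,0],
    [0,0,0,0]
  ]
}}

```text
clock: 8.15
eef_pos: [596.7, -86.5, 16.5]
ee_rot: [-1.591, -0.006, 0.028]
wrist_force: [1.0, 1.1, -1.7]
opening: 21.3
```

Run:
```python
from h import *
from rig import optics
a=optics.capture("scene")["frame"][160:280,230:380];b=optics.capture("side")["frame"][170:290,230:380]
cv2.imwrite("pics/v4.png",np.hstack([cv2.resize(x,(390,312),interpolation=2) for x in(a,b)]))
```

```text
(no output)
```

View pics/v4.png

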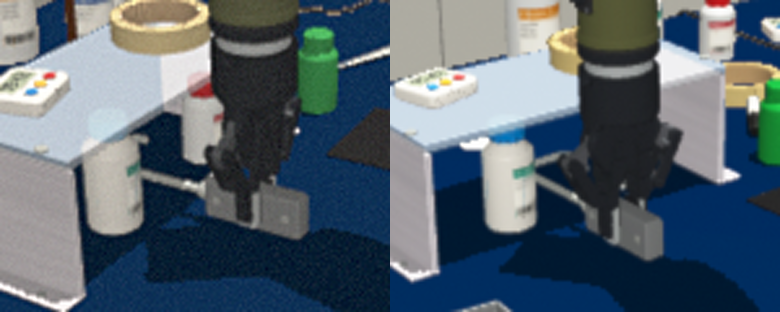

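The hook is between the bottles and both stand upright. Now I slide it sideways behind the small bottle.

Emit:
{"api": "send_rows", "payload": {
  "commands": [
    [0,0,-0.01,0.002],
    [0,0,-0.015,0.002],
    [0,0,-0.02,0],
    [0,0,-0.02,0],
    [0,0,-0.015,0],
    [0,0,-0.01,0],
    [0,0,-0.005,0],
    [0,0,0,0]
  ]
}}

```text
clock: 9.05
eef_pos: [592.9, -171.6, 18.1]
ee_rot: [-1.595, 0.0, 0.012]
wrist_force: [-0.9, 0.2, -0.8]
opening: 21.6
```

Emit:
{"api": "send_rows", "payload": {
  "commands": [
    [0,0,0.005,0],
    [0,0,0.003,0],
    [0,0,0,0],
    [0,0,0,0]
  ]
}}

```text
clock: 9.45
eef_pos: [593.1, -161.2, 18.1]
ee_rot: [-1.592, 0.0, 0.016]
wrist_force: [-0.0, -0.6, -1.2]
opening: 21.1
```

```bash
cat >> h.py <<'E'
def red(tag):
    from rig import optics
    for n in("side","scene"):
        c=optics.capture(n);cv2.imwrite(f"pics/{n}{tag}.png",c["frame"]);np.savez(f"pics/{n}{tag}.npz",**c)
        h,s,v=[a.astype(int) for a in cv2.split(cv2.cvtColor(c["frame"],cv2.COLOR_BGR2HSV))]
        for q in comps(((h<8)|(h>172))&(s>120)&(v>60),180,175,480,420,15):
            print(n,q,plane(c,*q[1],80).round(1))
E
python3 -c "
from h import *
red(5)"
```

```text
side ([319, 209, 11, 9, 92], [323.8, 212.9]) [ 723.4 -194.3   80. ]
scene ([305, 190, 9, 7, 39], [309.7, 193.8]) [ 713.6 -181.8   80. ]
```

Emit:
{"api": "send_rows", "payload": {
  "commands": [
    [-0.01,0,-0.002,0],
    [-0.015,0,0,0],
    [-0.01,0,0,0],
    [-0.006,0,0,0],
    [-0.006,0,0,0],
    [-0.008,0,0,0],
    [-0.01,0,0,0],
    [-0.01,0,0,0],
    [-0.01,0,0,0],
    [-0.01,0,0,0]
  ]
}}

```text
clock: 10.55
eef_pos: [513.8, -164.6, 18.6]
ee_rot: [-1.592, -0.004, 0.015]
wrist_force: [1.6, 0.3, -1.6]
opening: 21.5
```

Run:
```python
from h import *
red(6);wrist("w6")
```

```text
side ([332, 214, 12, 11, 103], [337.3, 219.0]) [ 665.2 -196.    80. ]
scene ([322, 192, 12, 10, 106], [327.6, 196.5]) [ 665.  -191.4   80. ]
10.65 [ 512.4 -164.9   18.5] [-9.126e+01 -9.000e-02  8.600e-01] [ 0.4  0.1 -2.1] 20.9 q [ 0.46  0.95 -0.41  1.96  0.95  0.44  0.89]
```

Emit:
{"api": "send_rows", "payload": {
  "commands": [
    [-0.006,0,0,0],
    [-0.01,0,0,0],
    [-0.01,0,0,0],
    [-0.01,0,0,0],
    [-0.01,0,0,0],
    [-0.01,0,0,0],
    [-0.008,0,0,0],
    [-0.006,0,0,0],
    [-0.004,0,0,0],
    [-0.002,0,0,0],
    [0,0,0,0]
  ]
}}

```text
clock: 11.8
eef_pos: [449.2, -165.1, 18.8]
ee_rot: [-1.592, -0.006, 0.015]
wrist_force: [0.6, 0.1, -2.2]
opening: 21.4
```

Run:
```python
from h import *
red(7);wrist("w7")
```

```text
side ([346, 221, 13, 11, 119], [352.1, 226.3]) [ 601.6 -195.3   80. ]
scene ([342, 197, 14, 11, 120], [348.4, 201.8]) [ 603.7 -191.1   80. ]
11.9 [ 449.4 -165.1   18.8] [-91.18  -0.35   0.85] [ 0.4 -0.5 -1.3] 21.3 q [ 0.38  0.91 -0.22  2.15  1.13  0.21  0.7 ]
```

Emit:
{"api": "send_rows", "payload": {
  "commands": [
    [0.01,0,0.0005,0],
    [0.015,0,0.0005,0],
    [0.015,0,0.0005,0],
    [0.012,0,0,0],
    [0.004,0,0,0],
    [0,0,0,0]
  ]
}}

```text
clock: 12.55
eef_pos: [494.1, -163.4, 18.3]
ee_rot: [-1.591, -0.003, 0.013]
wrist_force: [0.4, 0.8, -1.3]
opening: 21.1
```

Emit:
{"api": "send_rows", "payload": {
  "commands": [
    [0,0,0.015,0],
    [0,0,0.02,0],
    [0,0,0.025,0],
    [0,0,0.02,0],
    [0,0,0.012,0],
    [0,0,0.003,0],
    [-0.008,0,0,0],
    [-0.012,0,0,0],
    [-0.012,0,0,0],
    [-0.005,0,0,0],
    [0,0,0,0]
  ]
}}

```text
clock: 13.65
eef_pos: [455.4, -92.3, 16.4]
ee_rot: [-1.597, 0.005, 0.004]
wrist_force: [0.3, 0.6, -2.0]
opening: 21.3
```

Emit:
{"api": "send_rows", "payload": {
  "commands": [
    [0,-0.03,0,0],
    [0,-0.045,0,0],
    [0,-0.045,0,0],
    [0,-0.025,0,0],
    [0,0,0,0],
    [0,0,-0.02,0],
    [0,0,-0.04,0],
    [0,0,-0.05,0],
    [0,0,-0.05,0],
    [0,0,-0.05,0],
    [0,0,-0.03,0],
    [0,0,-0.015,0],
    [0,0,0,0],
    [0,0,0,0]
  ]
}}

```text
clock: 15.05
eef_pos: [452.6, -306.8, 133.4]
ee_rot: [-1.597, 0.017, -0.004]
wrist_force: [0.9, 1.8, -1.8]
opening: 21.1
```

Emit:
{"api": "send_rows", "payload": {
  "commands": [
    [-0.003,0.025,0,-0.004],
    [-0.003,0.035,0,-0.004],
    [-0.003,0.03,0,-0.002],
    [-0.002,0.02,0,0],
    [0,0.01,0,0],
    [0,0,0,0],
    [0,0,0,0],
    [0,0,0,0]
  ]
}}

```text
clock: 15.85
eef_pos: [445.3, -299.5, 34.6]
ee_rot: [-1.592, 0.015, 0.042]
wrist_force: [-0.5, -0.6, -2.0]
opening: 21.2
```

Emit:
{"api": "send_rows", "payload": {
  "commands": [
    [-0.003,0.008,-0.004,0.004],
    [-0.003,0.008,-0.003,0.003],
    [0,0.006,-0.001,0],
    [0,0.003,0,0],
    [0,0,0,0]
  ]
}}

```text
clock: 16.35
eef_pos: [441.1, -308.3, 14.9]
ee_rot: [-1.594, 0.012, 0.017]
wrist_force: [0.5, -1.0, -2.3]
opening: 21.4
```

Emit:
{"api": "send_rows", "payload": {
  "commands": [
    [0,0.002,0.001,0],
    [0,0.002,0.001,0],
    [0,0.001,0,0],
    [0,0,0,0]
  ]
}}

```text
clock: 16.75
eef_pos: [441.4, -306.4, 10.5]
ee_rot: [-1.594, 0.011, 0.017]
wrist_force: [0.3, -0.5, -1.8]
opening: 21.8
```

Emit:
{"api": "send_rows", "payload": {
  "commands": [
    [0,0.001,0,0],
    [0,0.001,0,0],
    [0,0,0,0]
  ]
}}

```text
clock: 17.05
eef_pos: [441.5, -306.4, 10.4]
ee_rot: [-1.595, 0.011, 0.018]
wrist_force: [-0.3, 1.1, -1.9]
opening: 21.4
```

Emit:
{"api": "send_rows", "payload": {
  "commands": [
    [0,0.003,0,0],
    [0,0.001,0,0],
    [0,0,0,0]
  ]
}}

```text
clock: 17.35
eef_pos: [441.1, -306.6, 9.4]
ee_rot: [-1.597, 0.01, 0.018]
wrist_force: [-0.3, -0.5, -0.6]
opening: 21.4
```

Contact: the vertical load has dropped. I open the gripper, then lift.

Emit:
{"api": "send_rows", "payload": {
  "commands": [
    [0,0,0,0],
    [0,0,0,0],
    [0,0,0,0],
    [0,0,0,0],
    [0,0,0,0],
    [0,0,0,0],
    [0,0,0,0]
  ],
  "hand": 1
}}

```text
clock: 18.05
eef_pos: [441.9, -306.8, 8.9]
ee_rot: [-1.597, 0.009, 0.018]
wrist_force: [0.7, 0.2, -0.4]
opening: 85.4
```

Emit:
{"api": "send_rows", "payload": {
  "commands": [
    [0,-0.015,0,0],
    [0,-0.03,0,0],
    [0,-0.045,0,0],
    [0,-0.05,0,0],
    [0,-0.05,0,0],
    [0,-0.03,0,0],
    [0,-0.01,0,0],
    [0,0,0,0]
  ]
}}

```text
clock: 18.85
eef_pos: [442.6, -300.2, 204.0]
ee_rot: [-1.595, 0.01, 0.021]
wrist_force: [0.0, -0.6, -0.4]
opening: 85.1
```

Run:
```python
from h import *
red(8);c=wrist("w8")
v=c["frame"].min(2)
for r in range(140,420,20):
    x=np.where(v[r,250:420]>222)[0]+250
    if len(x): print(r,x.min(),x.max(),np.round(plane(c,(x.min()+x.max())/2,r,43)[:2],1),end=" ")
s=cv2.imread("pics/side8.png")[180:300,230:480]
cv2.imwrite("pics/v8.png",np.hstack([cv2.resize(c["frame"],(400,300)),cv2.resize(s,(400,300),interpolation=2)]))
```

```text
side ([346, 221, 13, 11, 119], [352.1, 226.2]) [ 602.2 -195.7   80. ]
scene ([342, 197, 14, 11, 117], [348.4, 201.7]) [ 604.  -191.6   80. ]
18.95 [ 441.7 -300.   202.3] [-91.33   0.76   1.21] [ 0.6 -0.3  0. ] 85.7 q [ 0.92  0.69 -0.72  1.86  0.64  0.84  1.46]
160 304 333 [ 399.  -308.2] 180 304 333 [ 413.2 -307.9] 200 304 333 [ 427.8 -307.6] 220 305 332 [ 442.8 -307.4] 240 307 331 [ 458.2 -306.7] 260 307 331 [ 474.1 -306.4] 280 310 328 [ 490.5 -306. ] 300 315 324 [ 507.4 -305.3] 320 315 324 [ 524.8 -305. ] 340 315 324 [ 542.8 -304.6] 360 315 324 [ 561.3 -304.2] 380 315 419 [ 578.9 -264.3] 400 250 419 [ 599.7 -290.7]
```

View pics/v8.png

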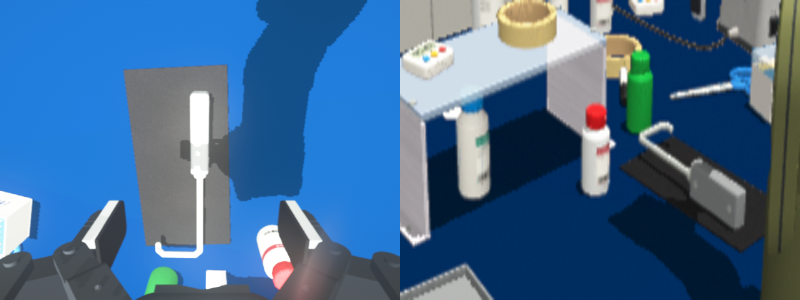

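The hook lies flat on its mat, and the small bottle stands upright in front of the riser (side crop 595,150). Next I go over the bottle.

Emit:
{"api": "send_rows", "payload": {
  "commands": [
    [0.015,0,0.01,0],
    [0.03,0,0.02,0],
    [0.045,0,0.028,0],
    [0.045,0,0.028,0],
    [0.035,0,0.022,0],
    [0.02,0,0.012,0],
    [0.006,0,0.003,0],
    [0,0,0,0],
    [0,0,0,0]
  ]
}}

```text
clock: 19.9
eef_pos: [599.0, -187.3, 182.4]
ee_rot: [-1.583, 0.034, 0.024]
wrist_force: [0.3, -0.1, 0.3]
opening: 85.2
```

Run:
```python
from h import *
c=wrist("w9")
h,s,v=[a.astype(int) for a in cv2.split(cv2.cvtColor(c["frame"],cv2.COLOR_BGR2HSV))]
w8=dict(np.load("pics/w8.npz"))
for q in comps(((h<8)|(h>172))&(s>100)&(v>60),0,0,640,480,60): print(q,plane(c,*q[1],86).round(1))
print("expected cap px",proj(c,(603,-193.5,88)))
sd=dict(np.load("pics/side8.npz"));sc=dict(np.load("pics/scene8.npz"))
print("tri scene/side cap",tri(ray(sd,352.1,226.2),ray(sc,348.4,201.7)))
```

```text
19.9 [ 599.  -187.3  182.4] [-90.73   1.97   1.36] [ 0.3 -0.1  0.3] 85.2 q [ 0.57  0.84 -0.69  1.56  0.61  1.    1.29]
([283, 228, 54, 56, 2351], [309.6, 255.4]) [ 604.  -196.8   86. ]
expected cap px [315. 255.]
tri scene/side cap (array([ 609.4, -201.3,   75.6]), [0.7, 0.7])
```

Emit:
{"api": "send_rows", "payload": {
  "commands": [
    [0.002,0.02,-0.005,0],
    [0.002,0.035,-0.004,0],
    [0,0.035,-0.002,0],
    [0,0.03,0,0],
    [0,0.015,0,0],
    [0,0,0,0],
    [0,0,0,0]
  ]
}}

```text
clock: 20.65
eef_pos: [592.6, -208.5, 67.3]
ee_rot: [-1.589, 0.039, 0.012]
wrist_force: [0.8, 0.3, -0.2]
opening: 85.2
```

Emit:
{"api": "send_rows", "payload": {
  "commands": [
    [0.006,0.012,0.006,0],
    [0.006,0.015,0.006,0],
    [0.002,0.01,0.002,0],
    [0,0.005,0,0],
    [0,0,0,0]
  ]
}}

```text
clock: 21.15
eef_pos: [605.9, -196.3, 33.1]
ee_rot: [-1.59, 0.033, 0.013]
wrist_force: [-0.3, 0.3, 1.0]
opening: 85.3
```

Emit:
{"api": "send_rows", "payload": {
  "commands": [
    [-0.002,0.002,0,0],
    [0,0,0,0],
    [0,0,0,0],
    [0,0,0,0],
    [0,0,0,0],
    [0,0,0,0]
  ],
  "hand": 0
}}

```text
clock: 21.75
eef_pos: [604.4, -197.0, 32.4]
ee_rot: [-1.591, 0.032, 0.012]
wrist_force: [-0.1, -0.6, -1.1]
opening: 43.0
```

Emit:
{"api": "send_rows", "payload": {
  "commands": [
    [0,-0.02,0,0],
    [0,-0.035,0,0],
    [-0.02,-0.03,0,0],
    [-0.03,0,0.01,0],
    [-0.03,0,0.025,0],
    [-0.025,0,0.04,0],
    [-0.015,0,0.045,0],
    [-0.01,0,0.05,0],
    [-0.005,0,0.05,0],
    [0,0,0.05,0],
    [0,0,0.05,0],
    [0,0,0.04,0],
    [0,0,0.03,0],
    [0,0,0.018,0],
    [0,0,0.006,0],
    [0,0,0,0],
    [0,0,0,0]
  ]
}}

```text
clock: 23.45
eef_pos: [498.5, 146.7, 114.8]
ee_rot: [-1.591, 0.01, 0.008]
wrist_force: [0.5, 0.1, -0.1]
opening: 43.0
```

Run:
```python
from h import *
from rig import optics
c=wrist("w10");s=optics.capture("scene");np.savez("pics/scene10.npz",**s)
cv2.imwrite("pics/v10.png",np.hstack([cv2.resize(c["frame"],(400,300)),cv2.resize(s["frame"][150:420,150:510],(400,300))]))
```

```text
23.45 [498.5 146.7 114.8] [-91.14   0.6    0.45] [ 0.5  0.1 -0.1] 43.0 q [-0.06  0.79 -0.54  1.96  0.71  0.62  0.49]
```

View pics/v10.png

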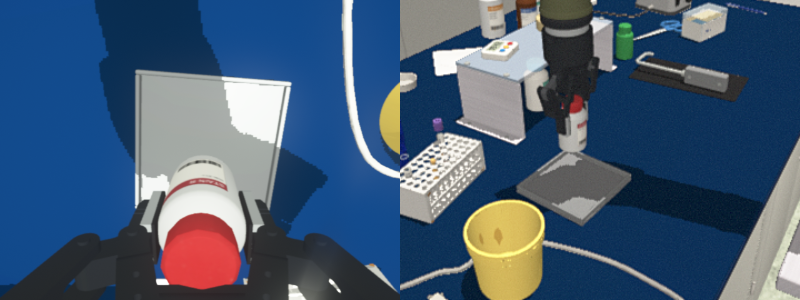

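The bottle is held over the tray. The tray's near corners in the wrist picture are at about (216,113) and (466,133) in full-size pixels.

Run:
```python
from h import *
c=dict(np.load("pics/w10.npz"))
a,b=[plane(c,u,v,14)[:2] for u,v in((217,113),(466,133))]
d=(b-a);n=np.array([d[1],-d[0]])/np.linalg.norm(d)
print(a.round(),b.round(),np.linalg.norm(d).round(1),"centre",((a+b)/2+70*n).round(1))
g=cv2.cvtColor(c["frame"],cv2.COLOR_BGR2GRAY)
w=dict(np.load("pics/scene10.npz"))
```

```text
[424.  85.] [434. 223.] 139.0 centre [498.8 149.3]
```

Emit:
{"api": "send_rows", "payload": {
  "commands": [
    [0,0.015,0,0],
    [0,0.025,0,0],
    [0,0.02,0,0],
    [0,0.01,0,0],
    [0,0.003,0,0],
    [0,0,0,0],
    [0,0,0,0]
  ]
}}

```text
clock: 24.25
eef_pos: [498.2, 139.0, 51.7]
ee_rot: [-1.595, 0.012, -0.001]
wrist_force: [-0.1, -0.5, -1.1]
opening: 43.2
```

Emit:
{"api": "send_rows", "payload": {
  "commands": [
    [0,0.005,0.005,0],
    [0,0.006,0.004,0],
    [0,0.003,0.001,0],
    [0,0.001,0,0],
    [0,0,0,0]
  ]
}}

```text
clock: 24.75
eef_pos: [499.1, 148.5, 39.9]
ee_rot: [-1.593, 0.009, -0.0]
wrist_force: [-0.0, -0.2, -2.0]
opening: 43.0
```

Emit:
{"api": "send_rows", "payload": {
  "commands": [
    [0,0.003,0,0],
    [0,0.001,0,0],
    [0,0,0,0]
  ]
}}

```text
clock: 25.05
eef_pos: [499.1, 148.2, 36.6]
ee_rot: [-1.593, 0.009, -0.001]
wrist_force: [0.1, -0.2, -0.8]
opening: 42.9
```

Emit:
{"api": "send_rows", "payload": {
  "commands": [
    [0,0.001,0,0],
    [0,0.001,0,0],
    [0,0,0,0]
  ]
}}

```text
clock: 25.35
eef_pos: [499.4, 148.2, 36.6]
ee_rot: [-1.593, 0.008, -0.001]
wrist_force: [-0.2, 0.2, -0.7]
opening: 42.7
```

Emit:
{"api": "send_rows", "payload": {
  "commands": [
    [0,0.002,0,0],
    [0,0.001,0,0],
    [0,0,0,0]
  ]
}}

```text
clock: 25.65
eef_pos: [499.8, 148.2, 36.6]
ee_rot: [-1.594, 0.005, -0.0]
wrist_force: [0.3, 0.9, -1.1]
opening: 43.0
```

Emit:
{"api": "send_rows", "payload": {
  "commands": [
    [0,0,0,0],
    [0,0,0,0],
    [0,0,0,0],
    [0,0,0,0],
    [0,0,0,0],
    [0,0,0,0],
    [0,0,0,0]
  ],
  "hand": 1
}}

```text
clock: 26.35
eef_pos: [500.5, 148.2, 36.0]
ee_rot: [-1.593, 0.004, -0.001]
wrist_force: [-0.0, -0.1, 0.0]
opening: 85.4
```

Emit:
{"api": "send_rows", "payload": {
  "commands": [
    [0,-0.015,0,0],
    [0,-0.03,0,0],
    [0,-0.045,0,0],
    [0,-0.05,0,0],
    [0,-0.05,0,0],
    [0,-0.03,0,0],
    [0,-0.01,0,0],
    [0,0,0,0]
  ]
}}

```text
clock: 27.15
eef_pos: [499.6, 152.8, 231.4]
ee_rot: [-1.593, 0.006, 0.002]
wrist_force: [-0.1, 0.8, -0.4]
opening: 85.5
```

Run:
```python
from h import *
from rig import optics
red(11);c=wrist("w11");s=cv2.imread("pics/side11.png");
cv2.imwrite("pics/v11.png",np.hstack([cv2.resize(c["frame"],(400,300)),cv2.resize(s[170:350,200:480],(400,300))]))
```

```text
side ([248, 270, 15, 13, 173], [255.0, 276.2]) [505.5 145.   80. ]
scene ([296, 272, 18, 17, 239], [304.2, 280.0]) [503.4 147.4  80. ]
27.25 [498.8 152.3 229.6] [-91.37   0.52   0.12] [-0.3 -0.5  0.1] 85.6 q [ 0.02  0.63 -0.68  1.85  0.53  0.87  0.64]
```

View pics/v11.png

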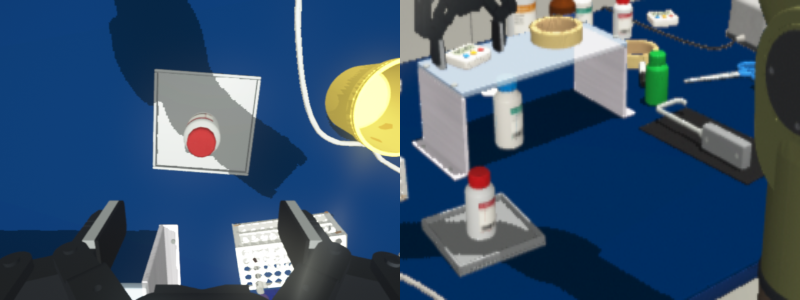

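The small bottle stands upright inside the tray, the hook lies on its mat, the large bottle is still under the riser, and the gripper is clear of everything.

```bash
python3 -c "
from rig import robot
print(robot.job_done())"
```

```text
the job is handed in; nothing more can be done
None
```

The job is done and handed in at about 27 s of the 72 s. I drew the red-cap bottle forward with the hook to about 40 mm clear of the riser's front edge. Then I laid the hook flat on its mat at nearly its old pose, and picked the bottle up and set it in the tray.

**Last checks:**
- **Small bottle:** upright inside the tray at about (504, 146) mm, close to the tray centre I measured at (499, 149).
- **Hook:** flat on its mat.
- **Large bottle:** upright under the riser. I checked this by eye only and did not re-measure its position.
- **Gripper:** open and clear, at z about 230 mm.

**What disagreed or stayed uncertain:**
- **Bottle position:** the side and scene views differed by 2–4 mm. Once the bottle was drawn out, their triangulation was 5–8 mm off the wrist view, so I used the wrist view for the grasp.
- **Hook height:** of the handle's two ends, the far end came out at the expected 43 mm. The near end gave a false 12 mm from a mismatched edge, and I discarded it.
- **Tray contact:** the force readings were too noisy to confirm it, so I judged it by the tool no longer going down. I used the tray's 4 mm floor height from the text and did not measure it.
- **Sideways slide:** the hook overshot by about 7 mm behind the bottle and may have brushed it. The bottle moved 3 mm at most and stayed upright.

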